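Make up the polishing spindle

ROBOT

A 7-joint arm with a two-finger parallel gripper is mounted at the origin on the work surface. World frame = base frame: x ahead of the robot, y to its left, z up, the work surface at z = 0. Lengths are in m, angles in rad, forces in N, time in s.
With the tool pointing down it reaches from about 0.4 to 0.85 m from the base axis. Payload 10.4 kg.
Tool frame: the origin (TCP) lies midway between the tips of the shut fingers; the grasp point (between the pads) lies 19 mm behind it; z points along the fingers, x is the direction in which the jaws open and shut, and the axes are right-handed (so a half turn about z gives the same grasp; the last joint's range is limited). The gripper opens to 85 mm and grips with 20 to 120 N. Pads are 22 mm wide; open, the fingers measure 114 mm over their backs; the gripper's body (76 mm by 85 mm) begins 54 mm behind the grasp point. The pads swing forward as they close: fully open they stand 13 mm farther back than shut.
Start: joints at [-1.18, 0.332, -0.065, 1.46, 0.022, 1.35, -0.088], TCP at [0.251, 0.572, 0.231] pointing down, gripper open.
Joint ranges: [-2.6, 2.6], [-0.5, 2.12], [-1.47, 1.34], [0.16, 2.42], [-1.27, 4.41], [0.06, 2.06], [-2.6, 2.6]. Speed limits (rad/s): [2.22, 2.22, 2.79, 2.79, 3.14, 3.14, 3.14].

INTERFACE

Orientations are given as a unit quaternion [x, y, z, w].
In Python, from workcell import telemetry, eyes, order gives the robot as it stands.
- The arm moves only by the tool servo_tool, never from a script. Its argument "deltas" is a list of rows, each a list of 3 entries, a list of its own where there are three numbers: the shift along the tool's x, y, z in cm, then the turn about the tool's z in rad, then the finger opening in cm, from 0 to 8.54. A call has 1 to 12 rows; each row shifts and turns the pose as measured when the row begins, along the tool's axes as they then stand; what a row does not reach is not made up. A row lasts 1/12 s, in which the tool goes at most 41.7 mm and 7.16 degrees, less where a joint would pass 70% of its speed; a pose out of reach is approached as far as the arm can. A call is refused whole if a number of a shift passes 4.17 or a number of a turn 0.125, either way. A call with a gripper value outside its range is refused whole. The fingers move at their own pace and stop on an object; "force" is the grip in N (left out, the last holds). Time passes only in rows, so rows that do not move let the fingers close. It gives the time, the measured TCP pose, the force and the opening at its end, in the units of the state.
- telemetry.get_obs(): the state, without advancing time (a new reading comes with each control period).
- eyes.camera(name): name is "scene" or "top"; returns (picture, depth): 420x560x3 uint8, blue, green, red; 420x560 float32, m along the optical axis (not along the pixel's ray), 0 where there is no reading.
- eyes.calibration(name): a dict with "fx", "fy", "cx", "cy" (pixels), "rvec" (rotation vector, rad) and "tvec" (3), from world to camera coordinates, as OpenCV has them. Camera axes: x right, y down, z forward; pixel columns grow to the right and rows downward; lengths in m; the calibration is good to about 2 mm. A picture is of the moment at which its call begins. calibration takes no time and is no camera call.
- order.hand_in(): hands the job in, once; it reports no verdict.
The state is a dict: "clock": time; "joint_pos": joint angles; "joint_velocities": joint speeds; "tau": joint torques, N m; "position": TCP position; "ee_rot": TCP orientation; "ft_force": force on the tool from outside, world axes, zero at the start; "torque": the same for the moment, N m; "grip_width": opening from 0.0 (shut) to 1.0 (fully open).
Only numpy, scipy, OpenCV 4.12 (cv2) and the standard library are available. Lean on these libraries where they do the work, as an engineer would, in place of code of your own. Each camera call takes 0.05 s, during which the arm holds its last target. There are 200 camera calls.

TASK

Make up the polishing spindle on the woodwind repair bench: over the tall steel rod on the square wooden block put, from the bottom up, the wide steel flange, the thick cork wheel, the narrow steel flange and last the brass cap with its open end down, each lying flat on the one below. Put the thin cork wheel away flat on the short wooden peg with the round dark foot. Do not push the steel bench block or the screwdriver out of their places.

Things in the scene. Friction and masses are not known exactly. Their poses are not given: they have to be found in the camera images.
- wide_flange_mid (a point): Wide flange: flat bright steel ring 54 mm across and 14 mm thick with an 18 mm through hole, about 0.2 kg, lying flat and loose on the bench. The point is the centre of the hole, half-way up (7 mm above its underside); z along its axis. Both faces are alike.
- thick_wheel_mid (a point): Thick wheel: hard brown cork ring, the larger of two, 64 mm across and 26 mm thick with an 18 mm through hole, lying flat and loose on the bench. The point is the centre of the hole, half-way up (13 mm above its underside); z along its axis. Both faces are alike.
- narrow_flange_mid (a point): Narrow flange: flat bright steel ring 38 mm across and 14 mm thick with an 18 mm through hole, about 0.1 kg, lying flat and loose on the bench. The point is the centre of the hole, half-way up (7 mm above its underside); z along its axis. Both faces are alike.
- cap_mid (a point): Cap: round brass cap 32 mm across and 26 mm high, closed on top, with an 18 mm bore 16 mm deep open downwards; it stands loose on the bench the right way up. The point is on its axis, half-way up (13 mm above its underside); z points to its closed end.
- thin_wheel_mid (a point): Thin wheel: hard brown cork ring, the smaller of two, 50 mm across and 14 mm thick with an 18 mm through hole, lying flat and loose on the bench. The point is the centre of the hole, half-way up (7 mm above its underside); z along its axis. Both faces are alike.
- spindle_seat (a point): Spindle: fixed upright steel rod 10 mm in diameter with a tapered tip, on a fixed square block of mid-brown wood 84 x 84 x 20 mm. The point is the foot of the rod, on the block's top face (20 mm above the bench); the rod rises 64 mm above it, the top 8 mm tapering to 4 mm across; z up along the rod. Seated one on another, the four parts have their undersides 0, 14, 40 and 54 mm above this point.
- rest_seat (a point): Storage peg: fixed upright pale wooden peg 10 mm in diameter with a tapered tip, on a fixed round dark wooden foot 80 mm across and 12 mm high. The point is the foot of the peg, on the top face of the round foot (12 mm above the bench); the peg rises 32 mm above it, the top 6 mm tapering to 4 mm across; z up.
- bench_block_mid (a point): Bench block, not to be moved: plain steel block 60 x 26 x 20 mm (x, y, z) lying loose on the bench; the point is its centre.
- screwdriver_grip (a point): Screwdriver with a dark wooden handle, not to be moved: lying loose near the bench's left part, 150 mm long, x from handle to tip; the point is the middle of its handle.
Mind the look-alikes: they are no part of the job. Leave any green look-alike of the part that bears narrow_flange_mid alone.

How it is judged:
At the end, for the whole second after the job is handed in: The wide flange, thick wheel, narrow flange and cap sit on the spindle in that order from the bottom, and the thin wheel on the storage peg, each within 8 mm of the axis, within 4 mm of its seated height, within 0.12 rad of level, released and at rest (horizontal distance between each of wide_flange_mid, thick_wheel_mid, narrow_flange_mid, cap_mid and spindle_seat below 0.008 m and z of wide_flange_mid in the frame of spindle_seat between 0.003 and 0.011 m and angle between each of wide_flange_mid, thick_wheel_mid, narrow_flange_mid, cap_mid, thin_wheel_mid's own z axis and vertical below 0.12 rad and z of thick_wheel_mid in the frame of spindle_seat between 0.023 and 0.031 m and z of narrow_flange_mid in the frame of spindle_seat between 0.043 and 0.051 m and z of cap_mid in the frame of spindle_seat between 0.063 and 0.071 m and horizontal distance between thin_wheel_mid and rest_seat below 0.008 m and z of thin_wheel_mid in the frame of rest_seat between 0.003 and 0.011 m and linear speed of each of wide_flange, thick_wheel, narrow_flange, cap, thin_wheel below 0.02 m/s); the robot touches nothing.
It fails at once if the bench block is pushed more than 25 mm (distance of bench_block_mid from where it was at the start of the episode above 0.025 m).
It fails at once if the screwdriver is pushed more than 25 mm (distance of screwdriver_grip from where it was at the start of the episode above 0.025 m).
It also fails if it takes over 123 s, if anything falls off the work surface, if the arm or the gripper's body presses on something with over 40 N, if the wrist force passes 120 N, or if a joint passes its speed limit or range.

## Working session

There is one attempt and no reset: what is moved stays moved. The work goes in short steps, Python scripts to look and compute and a tool call to move; the robot and the scene stay as the last step left them, time stands still between calls to the robot, and variables do not carry over. Pictures are saved under pics/ and viewed, about 12 in all and at most 16, crops included, and the job is handed in when it is done.

Besides the shell and the picture viewer there is one more tool, called by a JSON object that holds its "method" and its "body". servo_tool: Moves the arm, as the interface text tells. Its arguments: {"type":"object","properties":{"deltas":{"type":"array"},"force":{"type":"number"}},"required":["deltas"]}

```bash
mkdir -p pics; ls; cat > h.py <<'E'
import numpy as np, cv2
from workcell import telemetry, eyes, order
from scipy.spatial.transform import Rotation as R
def world(name, d):
    c=eyes.calibration(name); v,u=np.mgrid[0:d.shape[0],0:d.shape[1]]
    p=np.stack([(u-c['cx'])/c['fx']*d,(v-c['cy'])/c['fy']*d,d],-1)
    M=cv2.Rodrigues(np.array(c['rvec'],float))[0]
    w=(p-np.array(c['tvec']).ravel())@M
    w[d==0]=np.nan
    return w
def snap(name,tag):
    im,d=eyes.camera(name); cv2.imwrite(f'pics/{tag}.png',im); np.save(f'{tag}_d.npy',d); return im,d
E
python3 - <<'E'
from h import *
o=telemetry.get_obs(); print(o)
for n in ['scene','top']:
    im,d=snap(n,n+'0'); print(eyes.calibration(n))
E
```

```text
pics
{'clock': 0.0, 'joint_pos': array([-1.17960738,  0.33285625, -0.06468866,  1.46099057,  0.02160749,
        1.34988865, -0.08849833]), 'joint_velocities': array([-0.00048658,  0.00141609,  0.00036633,  0.00235533,  0.00072302,
        0.00192982,  0.00027162]), 'tau': array([-4.67285045e-04, -6.25436568e+01,  4.93878394e-02, -3.91626728e+01,
        1.64439058e-02,  9.60202189e-03,  1.81749336e-06]), 'position': array([0.25115714, 0.57188591, 0.23050214]), 'ee_rot': array([ 8.37277511e-01,  5.46777693e-01, -5.83017750e-04,  4.28524093e-04]), 'ft_force': array([-0.7070077 ,  0.12140814,  0.65006034]), 'torque': array([-0.03968902,  0.00487853,  0.06439347]), 'grip_width': 0.9982208074933}
{'fx': 393.40535556141987, 'fy': 393.40535556141987, 'cx': 274.4956597150258, 'cy': 203.96148326967625, 'rvec': array([ 1.21395021,  2.08762709, -1.09279092]), 'tvec': array([ 0.29041719, -0.23913683,  1.19816091])}
{'fx': 461.5574874838265, 'fy': 461.5574874838265, 'cx': 286.66913692644323, 'cy': 210.20405277382483, 'rvec': array([ 2.13046421, -2.13140424,  0.18961942]), 'tvec': array([-0.00451614,  0.54337112,  0.82408252])}
```

View pics/top0.png

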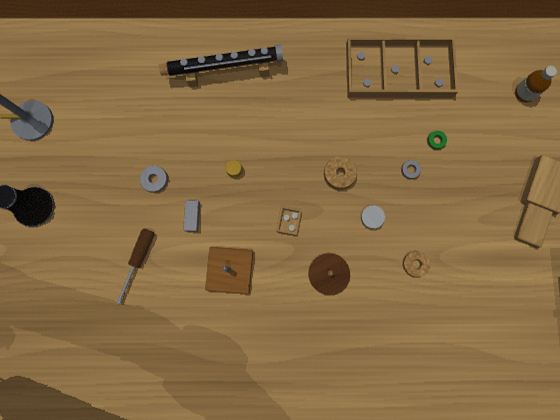

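View pics/scene0.png

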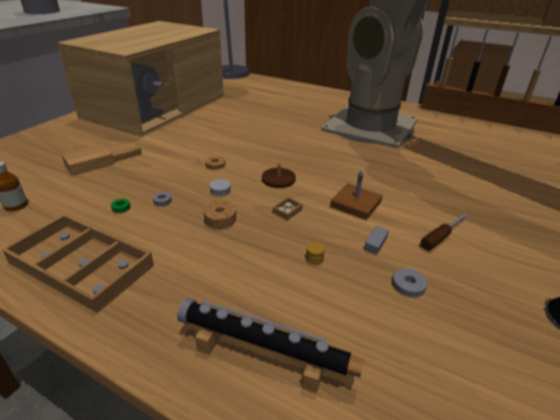

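Top picture: the wide flange is at (153,179), thick wheel (341,173), narrow flange (411,169), cap (234,168), thin wheel (417,264), spindle (229,269) and peg (330,273). The bench block is at (192,215) and the screwdriver at (140,250). 

Possible mix-ups:
- **Narrow flange:** green ring (437,140), pale tin (373,217) or wide flange (153,179).
- **Thick and thin wheel:** each other.
- **Cap:** brass-coloured studs in the small box (290,221).

I choose by colour and diameter, and measure next.

```bash
cat >> h.py <<'E'
seeds=dict(wide=(153,179,.014,.054),thick=(341,173,.026,.064),narrow=(411,169,.014,.038),cap=(234,168,.026,.032),thin=(417,264,.014,.050),block=(229,270,.02,.084),foot=(330,273,.012,.08),bench=(192,215,.02,.06))
def pts(w,u,v,r,zlo,zhi):
    s=w[max(v-r,0):v+r+1,max(u-r,0):u+r+1].reshape(-1,3); s=s[np.isfinite(s[:,2])]
    return s[(s[:,2]>zlo)&(s[:,2]<zhi)]
E
python3 - <<'E'
from h import *
im,_=cv2.imread('pics/top0.png'),0; d=np.load('top0_d.npy'); w=world('top',d)
for k,(u,v,h,D) in seeds.items():
    px=int(D*461/.82/2)+6
    s=pts(w,u,v,px,h-.006,h+.006)
    (c,r)=cv2.minEnclosingCircle(s[:,:2].astype(np.float32))
    print(k,len(s),'z',np.round(np.median(s[:,2]),4),'mean',s[:,:2].mean(0).round(4),'mec',np.round(c,4),'D',round(2*r,4),'midrange',((s.max(0)+s.min(0))/2)[:2].round(4), cv2.minAreaRect(s[:,:2].astype(np.float32))[2])
for k,(u,v,zl,zh) in dict(spin=(229,269,.045,.1),peg=(330,273,.022,.06)).items():
    s=pts(w,u,v,14,zl,zh); print(k,len(s),s.mean(0).round(4),s.max(0).round(4),s.min(0).round(4))
print('table',np.nanmedian(w[100:300,100:450,2]))
a=np.hstack([cv2.resize(im[v-25:v+26,u-25:u+26],(200,200),interpolation=cv2.INTER_CUBIC) for u,v in [(411,169),(437,140),(153,179),(234,168)]])
b=np.hstack([cv2.resize(im[v-25:v+26,u-25:u+26],(200,200),interpolation=cv2.INTER_CUBIC) for u,v in [(341,173),(417,264),(229,269),(330,273)]])
cv2.imwrite('pics/crop1.png',np.vstack([a,b]))
E
```

```text
wide 507 z 0.0141 mean [0.6131 0.2607] mec [0.6133 0.2615] D 0.0545 midrange [0.6135 0.2609] 1.0056158304214478
thick 753 z 0.0262 mean [ 0.6229 -0.1099] mec [ 0.6236 -0.1104] D 0.0644 midrange [ 0.6232 -0.1099] 19.65499496459961
narrow 229 z 0.0142 mean [ 0.6328 -0.2528] mec [ 0.6334 -0.2533] D 0.0385 midrange [ 0.6334 -0.2536] 68.24043273925781
cap 203 z 0.026 mean [0.6322 0.101 ] mec [0.6329 0.1012] D 0.0321 midrange [0.6331 0.1012] 65.46841430664062
thin 468 z 0.0146 mean [ 0.4445 -0.2532] mec [ 0.4446 -0.254 ] D 0.0501 midrange [ 0.4452 -0.2539] 67.78913116455078
block 1898 z 0.0204 mean [0.4324 0.1058] mec [0.4319 0.106 ] D 0.1152 midrange [0.4331 0.1062] 85.53917694091797
foot 1324 z 0.0124 mean [ 0.4255 -0.0855] mec [ 0.4259 -0.0857] D 0.0799 midrange [ 0.4266 -0.0854] 89.90824127197266
bench 418 z 0.0202 mean [0.5376 0.1817] mec [0.5382 0.1809] D 0.0632 midrange [0.5376 0.1825] 88.36668395996094
spin 36 [0.4323 0.1044 0.0749] [0.4371 0.1105 0.0879] [0.4281 0.1009 0.0465]
peg 27 [ 0.4253 -0.0849  0.039 ] [ 0.4298 -0.0807  0.0478] [ 0.4211 -0.0893  0.022 ]
table 0.0006602500945271192
```

View pics/crop1.png

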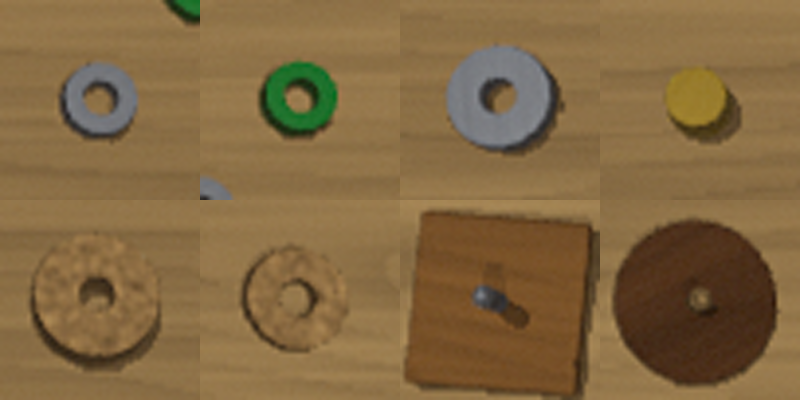

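The crop confirms the choices: the grey 38 mm ring is the narrow flange and the green ring stays put. The two cork wheels measure 64 and 50 mm. I'll start by turning the tool so its x lies along world x.

{"method": "servo_tool", "body": {"deltas": [[[0,0,0],0.116,8.54],[[0,0,0],0.116,8.54],[[0,0,0],0.116,8.54],[[0,0,0],0.116,8.54],[[0,0,0],0.116,8.54],[[0,0,0],0.116,8.54],[[0,0,0],0.116,8.54],[[0,0,0],0.116,8.54],[[0,0,0],0.116,8.54],[[0,0,0],0.116,8.54],[[0,0,0],0,8.54]], "force": 40}}

```text
clock: 1.02
position: [0.2503, 0.5693, 0.225]
ee_rot: [1.0, -0.03, -0.002, 0.006]
ft_force: [0.1, 0.2, -0.1]
grip_width: 1.006
```

```bash
cat > go.py <<'E'
import sys; from h import *
T=dict(wide=(.6132,.261),thick=(.6232,-.110),narrow=(.6333,-.2533),cap=(.6330,.1012),thin=(.4447,-.2536),spin=(.4323,.1055),rest=(.4257,-.0855))
o=telemetry.get_obs(); r=R.from_quat(o['ee_rot']); p=o['position']
x=r.as_matrix()[:,0]; print('t',round(o['clock'],2),'p',p.round(4),'yaw',round(float(np.arctan2(x[1],x[0])),3),'zax',r.as_matrix()[:,2].round(3),'w',round(float(o['grip_width'])*85,1),'F',np.round(o['ft_force'],1))
for a in sys.argv[1:]:
    k,z=a.split(':'); t=np.array([*T[k],float(z)]); print(a,'tool cm',(r.inv().apply(t-p)*100).round(2))
E
python3 go.py wide:.13
```

```text
t 1.02 p [0.2503 0.5693 0.225 ] yaw -0.059 zax [-0.004 -0.011 -1.   ] w 85.5 F [ 0.1  0.2 -0.1]
wide:.13 tool cm [38.09 28.51  9.69]
```

{"method": "servo_tool", "body": {"deltas": [[[1.5,3.4,0],-0.05,8.54],[[1.5,3.4,0],0,8.54],[[1.5,3.4,0],0,8.54],[[1.5,3.4,0],0,8.54],[[1.5,3.4,0],0,8.54],[[1.5,3.4,0],0,8.54],[[3.6,1.2,1],0,8.54],[[3.6,1.2,1],0,8.54],[[3.6,1.2,1],0,8.54],[[3.6,1.2,1],0,8.54],[[3.6,1.2,1],0,8.54],[[3.6,1.2,1],0,8.54]]}}

```text
clock: 2.02
position: [0.5601, 0.2928, 0.1636]
ee_rot: [0.999, 0.032, -0.003, 0.004]
ft_force: [-0.9, 0.7, 0.2]
grip_width: 1.001
```

```bash
python3 go.py wide:.13
```

```text
t 2.02 p [0.5601 0.2928 0.1636] yaw 0.064 zax [-0.005 -0.008 -1.   ] w 85.1 F [-0.9  0.7  0.2]
wide:.13 tool cm [5.11 3.49 3.36]
```

{"method": "servo_tool", "body": {"deltas": [[[1.5,1.0,1],0.04,8.54],[[1.5,1.0,1],0,8.54],[[1.3,0.9,1],0,8.54],[[0.6,0.4,0.4],0,8.54],[[0,0,0],0,8.54],[[0,0,0],0,8.54]]}}

```text
clock: 2.52
position: [0.6179, 0.2522, 0.1223]
ee_rot: [1.0, 0.018, -0.004, 0.008]
ft_force: [0.3, 0.1, -0.0]
grip_width: 1.0
```

```bash
python3 go.py wide:.04 wide:0
```

```text
t 2.52 p [0.6179 0.2522 0.1223] yaw 0.035 zax [-0.009 -0.015 -1.   ] w 85.0 F [ 0.3  0.1 -0. ]
wide:.04 tool cm [-0.36 -1.01  8.22]
wide:0 tool cm [-0.33 -1.07 12.22]
```

{"method": "servo_tool", "body": {"deltas": [[[-0.15,-0.4,1.5],0,8.54],[[-0.1,-0.4,2],0,8.54],[[-0.1,-0.3,2],0,8.54],[[0,0,1.5],0,8.54],[[0,0,0.8],0,8.54],[[0,0,0.2],0,8.54],[[0,0,0],0,8.54]]}}

```text
clock: 3.1
position: [0.6096, 0.272, 0.0461]
ee_rot: [1.0, 0.026, -0.002, 0.003]
ft_force: [-0.4, -0.5, 0.2]
grip_width: 1.002
```

```bash
python3 go.py wide:0
```

```text
t 3.1 p [0.6096 0.272  0.0461] yaw 0.053 zax [-0.004 -0.007 -1.   ] w 85.1 F [-0.4 -0.5  0.2]
wide:0 tool cm [0.32 1.09 4.61]
```

{"method": "servo_tool", "body": {"deltas": [[[0.1,0.3,0.5],0,8.54],[[0.1,0.3,0.8],0,8.54],[[0,0.1,0.8],0,8.54],[[0,0,0.5],0,8.54],[[0,0,0],0,8.54],[[0,0,0],0,8.54]]}}

```text
clock: 3.6
position: [0.6137, 0.2652, 0.0213]
ee_rot: [1.0, 0.027, -0.0, 0.002]
ft_force: [-0.1, -0.1, -0.0]
grip_width: 0.998
```

```bash
python3 go.py wide:0
```

```text
t 3.6 p [0.6137 0.2652 0.0213] yaw 0.054 zax [ 0.    -0.004 -1.   ] w 84.9 F [-0.1 -0.1 -0. ]
wide:0 tool cm [-0.07  0.41  2.14]
```

{"method": "servo_tool", "body": {"deltas": [[[0,0.2,0.6],0,8.54],[[0,0.2,0.8],0,8.54],[[0,0.0,0.6],0,8.54],[[0,0,0.1],0,8.54],[[0,0,0],0,8.54],[[0,0,0],0,8.54]]}}

```text
clock: 4.1
position: [0.614, 0.2604, -0.0022]
ee_rot: [1.0, 0.027, -0.0, 0.002]
ft_force: [-0.0, -0.2, 0.2]
grip_width: 1.001
```

```bash
python3 go.py wide:0
```

```text
t 4.1 p [ 0.614   0.2604 -0.0022] yaw 0.053 zax [-0.    -0.004 -1.   ] w 85.1 F [-0.  -0.2  0.2]
wide:0 tool cm [-0.07 -0.07 -0.22]
```

Centred; close while rising 2 mm.

{"method": "servo_tool", "body": {"deltas": [[[0,0,-0.2],0,0],[[0,0,0],0,0],[[0,0,0],0,0],[[0,0,0],0,0],[[0,0,0],0,0],[[0,0,0],0,0],[[0,0,0],0,0],[[0,0,0],0,0],[[0,0,0],0,0],[[0,0,0],0,0]]}}

```text
clock: 4.93
position: [0.6142, 0.2609, 0.001]
ee_rot: [1.0, 0.027, 0.0, 0.002]
ft_force: [-0.6, -0.4, -0.5]
grip_width: 0.607
```

```bash
python3 go.py spin:.12
```

```text
t 4.93 p [0.6142 0.2609 0.001 ] yaw 0.054 zax [ 0.001 -0.004 -1.   ] w 51.6 F [-0.6 -0.4 -0.5]
spin:.12 tool cm [-19.    14.58 -11.86]
```

{"method": "servo_tool", "body": {"deltas": [[[0,0,-0.5],0,0],[[0,0,-2],0,0],[[0,0,-3],0,0],[[0,0,-3],0,0],[[-0.8,0.6,-2.2],0,0],[[-2,1.5,-1],0,0],[[-2.8,2.1,0],0,0],[[-2.8,2.1,0],0,0],[[-2.8,2.1,0],0,0],[[-2.8,2.1,0],0,0],[[-1.8,1.4,0],0,0],[[-0.8,0.6,0],0,0]], "force": 60}}

```text
clock: 5.93
position: [0.4479, 0.1233, 0.1242]
ee_rot: [1.0, 0.028, -0.0, 0.001]
ft_force: [0.5, 0.5, -3.0]
grip_width: 0.597
```

```bash
python3 go.py spin:.12
```

```text
t 5.93 p [0.4479 0.1233 0.1242] yaw 0.057 zax [-0.001 -0.003 -1.   ] w 50.8 F [ 0.5  0.5 -3. ]
spin:.12 tool cm [-1.66  1.69  0.42]
```

{"method": "servo_tool", "body": {"deltas": [[[-0.6,0.6,0.1],0,0],[[-0.5,0.5,0.1],0,0],[[-0.2,0.3,0],0,0],[[0,0,0],0,0],[[0,0,0],0,0],[[0,0,0],0,0]]}}

```text
clock: 6.43
position: [0.4347, 0.1067, 0.1233]
ee_rot: [1.0, 0.028, 0.0, 0.0]
ft_force: [-0.3, -0.8, -2.1]
grip_width: 0.592
```

```bash
python3 go.py spin:.02; python3 - <<'E'
from h import *
im,d=snap('scene','s1'); w=world('scene',d)
d2=np.load('scene0_d.npy'); w2=world('scene',d2)
s=w2[160:205,345:375].reshape(-1,3); s=s[(s[:,2]>.035)&(s[:,2]<.09)]
s=s[(abs(s[:,0]-.432)<.02)&(abs(s[:,1]-.106)<.02)]
print('rod scene',len(s),s.mean(0).round(4))
cv2.imwrite('pics/s1c.png',cv2.resize(im[100:260,280:440],(640,640),interpolation=cv2.INTER_CUBIC))
E
```

```text
t 6.43 p [0.4347 0.1067 0.1233] yaw 0.055 zax [ 0.001 -0.001 -1.   ] w 50.4 F [-0.3 -0.8 -2.1]
spin:.02 tool cm [-0.25  0.1  10.33]
rod scene 106 [0.4359 0.1077 0.0605]
```

View pics/s1c.png

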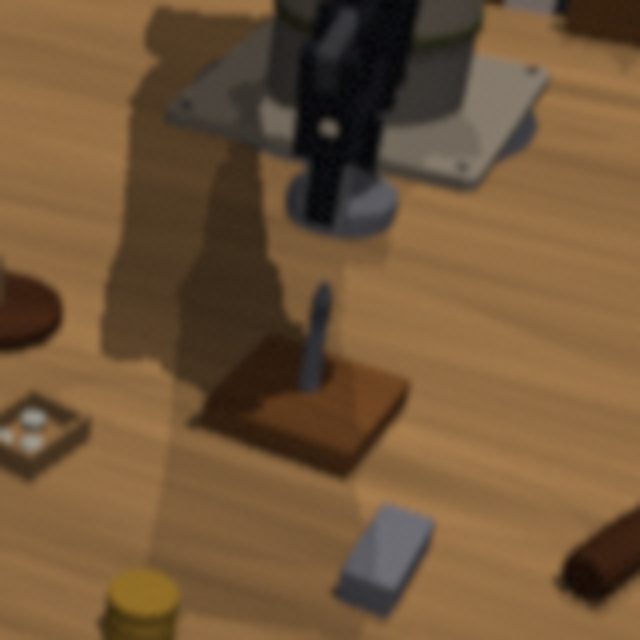

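{"method": "servo_tool", "body": {"deltas": [[[-0.2,0,0],0,0],[[0,0,0.5],0,0],[[0,0,1],0,0],[[0,0,1],0,0],[[0,0,1],0,0],[[0,0,0.5],0,0],[[0,0,0],0,0],[[0,0,0],0,0]]}}

```text
clock: 7.15
position: [0.4325, 0.1074, 0.0773]
ee_rot: [1.0, 0.028, -0.001, 0.002]
ft_force: [-0.2, 0.9, -2.8]
grip_width: 0.592
```

```bash
python3 go.py spin:.02
```

```text
t 7.15 p [0.4325 0.1074 0.0773] yaw 0.057 zax [-0.001 -0.003 -1.   ] w 50.3 F [-0.2  0.9 -2.8]
spin:.02 tool cm [-0.02  0.17  5.73]
```

{"method": "servo_tool", "body": {"deltas": [[[0,0.05,0.5],0,0],[[0,0.05,1],0,0],[[0,0,1.2],0,0],[[0,0,1.2],0,0],[[0,0,0.8],0,0],[[0,0,0.3],0,0],[[0,0,0],0,0],[[0,0,0],0,0]]}}

```text
clock: 7.82
position: [0.4335, 0.1063, 0.0237]
ee_rot: [1.0, 0.028, 0.0, 0.001]
ft_force: [1.0, -0.5, -1.8]
grip_width: 0.594
```

```bash
python3 go.py spin:.02
```

```text
t 7.82 p [0.4335 0.1063 0.0237] yaw 0.057 zax [ 0.001 -0.002 -1.   ] w 50.5 F [ 1.  -0.5 -1.8]
spin:.02 tool cm [-0.12  0.07  0.37]
```

{"method": "servo_tool", "body": {"deltas": [[[0,0,0.2],0,0],[[0,0,0],0,8.54],[[0,0,0],0,8.54],[[0,0,0],0,8.54],[[0,0,0],0,8.54],[[0,0,0],0,8.54],[[0,0,-1],0,8.54],[[0,0,-2],0,8.54],[[0,0,-3],0,8.54],[[0,0,-3],0,8.54],[[0,0,-2],0,8.54],[[0,0,-0.5],0,8.54]]}}

```text
clock: 8.82
position: [0.4337, 0.1057, 0.1459]
ee_rot: [1.0, 0.028, 0.002, 0.001]
ft_force: [0.3, 0.0, -0.7]
grip_width: 0.999
```

```bash
python3 go.py thick:.13 thick:.002
```

```text
t 8.82 p [0.4337 0.1057 0.1459] yaw 0.055 zax [ 0.003 -0.003 -1.   ] w 84.9 F [ 0.3  0.  -0.7]
thick:.13 tool cm [17.72 22.57  1.71]
thick:.002 tool cm [17.68 22.54 14.51]
```

Now the thick wheel.

{"method": "servo_tool", "body": {"deltas": [[[0.8,1,0.1],0.02,8.54],[[1.8,2.3,0.2],0.02,8.54],[[2.2,2.8,0.2],0,8.54],[[2.2,2.8,0.2],0,8.54],[[2.2,2.8,0.2],0,8.54],[[2.2,2.8,0.2],0,8.54],[[2.2,2.8,0.2],0,8.54],[[1.6,2.1,0.2],0,8.54],[[1,1.2,0.2],0,8.54],[[0.5,0.6,0],0,8.54],[[0,0,0],0,8.54],[[0,0,0],0,8.54]]}}

```text
clock: 9.82
position: [0.6113, -0.1211, 0.1247]
ee_rot: [1.0, 0.005, 0.001, 0.004]
ft_force: [-0.6, 0.3, 1.2]
grip_width: 1.001
```

```bash
python3 go.py thick:.05 thick:.002; python3 - <<'E'
from h import *
im,d=snap('top','t2'); w=world('top',d)
s=pts(w,229,270,30,.024,.044); s=s[(abs(s[:,0]-.432)<.04)&(abs(s[:,1]-.106)<.04)]
print(len(s),s.mean(0).round(4),np.median(s[:,2]),cv2.minEnclosingCircle(s[:,:2].astype(np.float32)))
E
```

```text
t 9.82 p [ 0.6113 -0.1211  0.1247] yaw 0.009 zax [ 0.001 -0.008 -1.   ] w 85.1 F [-0.6  0.3  1.2]
thick:.05 tool cm [ 1.19 -1.16  7.46]
thick:.002 tool cm [ 1.19 -1.19 12.26]
603 [0.4321 0.1067 0.034 ] 0.03425342737605032 ((0.43310877680778503, 0.10125085711479187), 0.04200746491551399)
```

{"method": "servo_tool", "body": {"deltas": [[[0.4,-0.4,0.5],0,8.54],[[0.5,-0.4,1.2],0,8.54],[[0.3,-0.3,1.5],0,8.54],[[0.1,0,1.2],0,8.54],[[0,0,0.6],0,8.54],[[0,0,0.3],0,8.54],[[0,0,0],0,8.54],[[0,0,0],0,8.54]]}}

```text
clock: 10.53
position: [0.6242, -0.1003, 0.0667]
ee_rot: [1.0, 0.009, 0.001, 0.002]
ft_force: [0.5, 0.0, 0.1]
grip_width: 1.003
```

```bash
python3 go.py thick:.002
```

```text
t 10.53 p [ 0.6242 -0.1003  0.0667] yaw 0.019 zax [ 0.001 -0.003 -1.   ] w 85.3 F [0.5 0.  0.1]
thick:.002 tool cm [-0.13  0.95  6.47]
```

{"method": "servo_tool", "body": {"deltas": [[[0,0.3,0.6],0,8.54],[[0,0.3,1.2],0,8.54],[[0,0.2,1.2],0,8.54],[[0,0,1],0,8.54],[[0,0,0.5],0,8.54],[[0,0,0.2],0,8.54],[[0,0,0],0,8.54],[[0,0,0],0,8.54]]}}

```text
clock: 11.2
position: [0.6243, -0.1108, 0.0151]
ee_rot: [1.0, 0.008, 0.001, 0.002]
ft_force: [-0.3, -0.8, 0.9]
grip_width: 1.002
```

```bash
python3 go.py thick:.002
```

```text
t 11.2 p [ 0.6243 -0.1108  0.0151] yaw 0.017 zax [ 0.002 -0.004 -1.   ] w 85.2 F [-0.3 -0.8  0.9]
thick:.002 tool cm [-0.12 -0.09  1.31]
```

{"method": "servo_tool", "body": {"deltas": [[[0,0,0.6],0,8.54],[[0,0,0.5],0,8.54],[[0,0,0.1],0,8.54],[[0,0,0],0,0],[[0,0,0],0,0],[[0,0,0],0,0],[[0,0,0],0,0],[[0,0,0],0,0],[[0,0,0],0,0],[[0,0,0],0,0],[[0,0,0],0,0]], "force": 40}}

```text
clock: 12.12
position: [0.6257, -0.1104, 0.0039]
ee_rot: [1.0, 0.009, 0.002, 0.002]
ft_force: [0.3, -0.1, 0.1]
grip_width: 0.74
```

```bash
python3 go.py spin:.13
```

```text
t 12.12 p [ 0.6257 -0.1104  0.0039] yaw 0.017 zax [ 0.005 -0.003 -1.   ] w 62.9 F [ 0.3 -0.1  0.1]
spin:.13 tool cm [-18.9  -21.88 -12.78]
```

{"method": "servo_tool", "body": {"deltas": [[[0,0,-0.5],0,0],[[0,0,-2],0,0],[[0,0,-3],0,0],[[0,0,-3],0,0],[[-0.8,-0.9,-2.6],0,0],[[-2,-2.3,-1.2],0,0],[[-2.6,-3,0],0,0],[[-2.6,-3,0],0,0],[[-2.6,-3,0],0,0],[[-2.6,-3,0],0,0],[[-2,-2.3,0],0,0],[[-1,-1.2,0],0,0]], "force": 60}}

```text
clock: 13.12
position: [0.4548, 0.0756, 0.1334]
ee_rot: [1.0, 0.004, 0.004, 0.003]
ft_force: [0.0, -0.1, -0.7]
grip_width: 0.729
```

```bash
python3 go.py spin:.11
```

```text
t 13.12 p [0.4548 0.0756 0.1334] yaw 0.008 zax [ 0.008 -0.005 -1.   ] w 61.9 F [ 0.  -0.1 -0.7]
spin:.11 tool cm [-2.24 -3.02  2.3 ]
```

{"method": "servo_tool", "body": {"deltas": [[[-0.7,-1,0.3],0,0],[[-0.7,-1,0.5],0,0],[[-0.4,-0.6,0.5],0,0],[[-0.1,-0.1,0.3],0,0],[[0,0,0],0,0],[[0,0,0],0,0],[[0,0,0],0,0]]}}

```text
clock: 13.7
position: [0.433, 0.1061, 0.1186]
ee_rot: [1.0, 0.006, 0.005, 0.001]
ft_force: [0.6, -0.6, -0.5]
grip_width: 0.727
```

```bash
python3 go.py spin:.034
```

```text
t 13.7 p [0.433  0.1061 0.1186] yaw 0.013 zax [ 0.011 -0.001 -1.   ] w 61.8 F [ 0.6 -0.6 -0.5]
spin:.034 tool cm [-0.17  0.04  8.46]
```

{"method": "servo_tool", "body": {"deltas": [[[0,0,0.5],0,0],[[0,0,1],0,0],[[0,0,1],0,0],[[0,0,1],0,0],[[0,0,0.5],0,0],[[0,0,0],0,0],[[0,0,0],0,0]]}}

```text
clock: 14.28
position: [0.4352, 0.1027, 0.0744]
ee_rot: [1.0, 0.004, 0.006, 0.002]
ft_force: [-0.8, 0.6, -0.3]
grip_width: 0.729
```

```bash
python3 go.py spin:.038
```

```text
t 14.28 p [0.4352 0.1027 0.0744] yaw 0.007 zax [ 0.011 -0.003 -1.   ] w 62.0 F [-0.8  0.6 -0.3]
spin:.038 tool cm [-0.33 -0.29  3.63]
```

{"method": "servo_tool", "body": {"deltas": [[[-0.1,-0.15,0],0,0],[[-0.1,-0.1,0.2],0,0],[[0,0,0.6],0,0],[[0,0,0.8],0,0],[[0,0,0.8],0,0],[[0,0,0.5],0,0],[[0,0,0.1],0,0],[[0,0,0],0,0],[[0,0,0],0,0]]}}

```text
clock: 15.03
position: [0.4338, 0.1055, 0.0416]
ee_rot: [1.0, 0.004, 0.006, 0.001]
ft_force: [-0.7, -0.3, -1.2]
grip_width: 0.733
```

```bash
python3 go.py spin:.038
```

```text
t 15.03 p [0.4338 0.1055 0.0416] yaw 0.007 zax [ 0.012 -0.003 -1.   ] w 62.3 F [-0.7 -0.3 -1.2]
spin:.038 tool cm [-0.16 -0.    0.36]
```

{"method": "servo_tool", "body": {"deltas": [[[0,0,0.25],0,0],[[0,0,0],0,8.54],[[0,0,0],0,8.54],[[0,0,0],0,8.54],[[0,0,0],0,8.54],[[0,0,0],0,8.54],[[0,0,-1],0,8.54],[[0,0,-2],0,8.54],[[0,0,-3],0,8.54],[[0,0,-2],0,8.54],[[0,0,-1],0,8.54],[[0,0,0],0,8.54]]}}

```text
clock: 16.03
position: [0.433, 0.1048, 0.1368]
ee_rot: [1.0, 0.003, 0.007, 0.002]
ft_force: [0.2, 0.8, -0.7]
grip_width: 1.0
```

```bash
python3 go.py narrow:.13 narrow:.002
```

```text
t 16.03 p [0.433  0.1048 0.1368] yaw 0.006 zax [ 0.014 -0.003 -1.   ] w 85.0 F [ 0.2  0.8 -0.7]
narrow:.13 tool cm [19.82 35.92  1.08]
narrow:.002 tool cm [19.64 35.88 13.87]
```

{"method": "servo_tool", "body": {"deltas": [[[0.8,1.4,0],0,6.5],[[1.5,2.7,0],0,6.5],[[1.9,3.4,0],0,6.5],[[1.9,3.4,0],0,6.5],[[1.9,3.4,0],0,6.5],[[1.9,3.4,0],0,6.5],[[1.9,3.4,0],0,6.5],[[1.9,3.4,0],0,6.5],[[1.9,3.4,0],0,6.5],[[1.8,3.1,0],0,6.5],[[1,1.7,0],0,6.5],[[0.3,0.6,0],0,6.5]]}}

```text
clock: 17.03
position: [0.6294, -0.2374, 0.1372]
ee_rot: [1.0, 0.01, 0.006, 0.001]
ft_force: [0.4, 0.6, 0.2]
grip_width: 0.762
```

```bash
python3 go.py narrow:.06 narrow:.002; python3 - <<'E'
from h import *
im,d=snap('top','t3'); w=world('top',d)
s=w.reshape(-1,3); s=s[(abs(s[:,0]-.432)<.04)&(abs(s[:,1]-.106)<.04)&(s[:,2]>.05)&(s[:,2]<.068)]
print(len(s),s.mean(0).round(4),np.median(s[:,2]),cv2.minEnclosingCircle(s[:,:2].astype(np.float32)))
E
```

```text
t 17.03 p [ 0.6294 -0.2374  0.1372] yaw 0.02 zax [ 0.013 -0.002 -1.   ] w 64.7 F [0.4 0.6 0.2]
narrow:.06 tool cm [0.26 1.58 7.73]
narrow:.002 tool cm [ 0.18  1.56 13.53]
911 [0.4325 0.1049 0.0602] 0.06035868229355038 ((0.4328993558883667, 0.10526088625192642), 0.03192251920700073)
```

{"method": "servo_tool", "body": {"deltas": [[[0.1,0.4,0.6],0,6.5],[[0.1,0.2,1.5],0,6.5],[[0,0,2],0,6.5],[[0,0,1.5],0,6.5],[[0,0,0.8],0,6.5],[[0,0,0.2],0,6.5],[[0,0,0],0,6.5],[[0,0,0],0,6.5]]}}

```text
clock: 17.75
position: [0.6297, -0.2349, 0.0631]
ee_rot: [1.0, 0.013, 0.005, -0.002]
ft_force: [-0.5, 0.1, 1.0]
grip_width: 0.76
```

```bash
python3 go.py narrow:.002
```

```text
t 17.75 p [ 0.6297 -0.2349  0.0631] yaw 0.026 zax [ 0.009  0.003 -1.   ] w 64.6 F [-0.5  0.1  1. ]
narrow:.002 tool cm [0.26 1.87 6.11]
```

{"method": "servo_tool", "body": {"deltas": [[[0.1,0.5,0.3],0,6.5],[[0.1,0.6,0.5],0,6.5],[[0.1,0.4,0.8],0,6.5],[[0,0.2,0.6],0,6.5],[[0,0,0.4],0,6.5],[[0,0,0],0,6.5],[[0,0,0],0,6.5],[[0,0,0],0,6.5]]}}

```text
clock: 18.42
position: [0.6349, -0.2544, 0.0366]
ee_rot: [1.0, 0.013, 0.006, -0.001]
ft_force: [-0.0, 0.5, 0.3]
grip_width: 0.762
```

```bash
python3 go.py narrow:.002
```

```text
t 18.42 p [ 0.6349 -0.2544  0.0366] yaw 0.025 zax [ 0.012  0.002 -1.   ] w 64.8 F [-0.   0.5  0.3]
narrow:.002 tool cm [-0.2  -0.11  3.46]
```

{"method": "servo_tool", "body": {"deltas": [[[-0.05,-0.05,0.6],0,6.5],[[-0.05,0,1],0,6.5],[[0,0,1],0,6.5],[[0,0,0.6],0,6.5],[[0,0,0.2],0,6.5],[[0,0,0],0,6.5],[[0,0,0],0,6.5]]}}

```text
clock: 19.0
position: [0.6341, -0.2528, -0.0017]
ee_rot: [1.0, 0.013, 0.006, -0.001]
ft_force: [0.8, 0.3, 0.6]
grip_width: 0.763
```

```bash
python3 go.py narrow:.002
```

```text
t 19.0 p [ 0.6341 -0.2528 -0.0017] yaw 0.026 zax [ 0.012  0.003 -1.   ] w 64.8 F [0.8 0.3 0.6]
narrow:.002 tool cm [-0.08  0.05 -0.37]
```

{"method": "servo_tool", "body": {"deltas": [[[0,0,-0.4],0,6.5],[[0,0,-0.1],0,6.5],[[0,0,0],0,0],[[0,0,0],0,0],[[0,0,0],0,0],[[0,0,0],0,0],[[0,0,0],0,0],[[0,0,0],0,0],[[0,0,0],0,0],[[0,0,0],0,0]], "force": 40}}

```text
clock: 19.83
position: [0.6349, -0.2532, 0.0056]
ee_rot: [1.0, 0.013, 0.007, -0.001]
ft_force: [0.6, -0.2, 0.8]
grip_width: 0.417
```

```bash
python3 go.py spin:.13
```

```text
t 19.83 p [ 0.6349 -0.2532  0.0056] yaw 0.026 zax [ 0.014  0.002 -1.   ] w 35.5 F [ 0.6 -0.2  0.8]
spin:.13 tool cm [-19.14 -36.41 -12.64]
```

{"method": "servo_tool", "body": {"deltas": [[[0,0,-0.5],0,0],[[0,0,-2],0,0],[[0,0,-3],0,0],[[0,0,-3],0,0],[[-0.6,-1.1,-2.5],0,0],[[-1.4,-2.6,-1.5],0,0],[[-1.8,-3.4,0],0,0],[[-1.8,-3.4,0],0,0],[[-1.8,-3.4,0],0,0],[[-1.8,-3.4,0],0,0],[[-1.8,-3.4,0],0,0],[[-1.8,-3.4,0],0,0]], "force": 60}}

```text
clock: 20.83
position: [0.4942, -0.0166, 0.1358]
ee_rot: [1.0, 0.006, 0.007, 0.001]
ft_force: [1.4, 0.7, -1.1]
grip_width: 0.405
```

```bash
python3 go.py spin:.12
```

```text
t 20.83 p [ 0.4942 -0.0166  0.1358] yaw 0.013 zax [ 0.015 -0.001 -1.   ] w 34.4 F [ 1.4  0.7 -1.1]
spin:.12 tool cm [ -6.05 -12.29   1.47]
```

{"method": "servo_tool", "body": {"deltas": [[[-1.4,-2.6,0.2],0,0],[[-1.2,-2.4,0.2],0,0],[[-1.0,-2,0.2],0,0],[[-0.8,-1.6,0.2],0,0],[[-0.6,-1.2,0.2],0,0],[[-0.4,-0.8,0.2],0,0],[[-0.2,-0.4,0],0,0],[[-0.1,-0.2,0],0,0],[[0,0,0],0,0],[[0,0,0],0,0],[[0,0,0],0,0]]}}

```text
clock: 21.75
position: [0.4281, 0.106, 0.1258]
ee_rot: [1.0, 0.011, 0.009, -0.003]
ft_force: [0.2, -0.4, -1.1]
grip_width: 0.408
```

```bash
python3 go.py spin:.066
```

```text
t 21.75 p [0.4281 0.106  0.1258] yaw 0.022 zax [ 0.017  0.006 -1.   ] w 34.7 F [ 0.2 -0.4 -1.1]
spin:.066 tool cm [0.31 0.09 5.98]
```

{"method": "servo_tool", "body": {"deltas": [[[0.2,0,0.4],0,0],[[0.2,0,0.8],0,0],[[0,0,0.8],0,0],[[0,0,0.5],0,0],[[0,0,0],0,0],[[0,0,0],0,0],[[0,0,0],0,0]]}}

```text
clock: 22.33
position: [0.4335, 0.1037, 0.0972]
ee_rot: [1.0, 0.009, 0.008, -0.002]
ft_force: [-0.3, 0.8, -0.5]
grip_width: 0.403
```

```bash
python3 go.py spin:.066
```

```text
t 22.33 p [0.4335 0.1037 0.0972] yaw 0.018 zax [ 0.016  0.004 -1.   ] w 34.3 F [-0.3  0.8 -0.5]
spin:.066 tool cm [-0.17 -0.17  3.12]
```

{"method": "servo_tool", "body": {"deltas": [[[-0.05,-0.2,0],0,0],[[0,0,0.4],0,0],[[0,0,0.6],0,0],[[0,0,0.7],0,0],[[0,0,0.6],0,0],[[0,0,0.2],0,0],[[0,0,0],0,0],[[0,0,0],0,0]]}}

```text
clock: 23.0
position: [0.4333, 0.1064, 0.0696]
ee_rot: [1.0, 0.009, 0.008, -0.002]
ft_force: [-0.7, 0.1, -1.6]
grip_width: 0.407
```

```bash
python3 go.py spin:.066
```

```text
t 23.0 p [0.4333 0.1064 0.0696] yaw 0.018 zax [ 0.017  0.004 -1.   ] w 34.6 F [-0.7  0.1 -1.6]
spin:.066 tool cm [-0.11  0.08  0.36]
```

{"method": "servo_tool", "body": {"deltas": [[[0,0,0.25],0,0],[[0,0,0],0,6.5],[[0,0,0],0,6.5],[[0,0,0],0,6.5],[[0,0,0],0,6.5],[[0,0,0],0,6.5],[[0,0,-1],0,6.5],[[0,0,-2],0,6.5],[[0,0,-2],0,6.5],[[0,0,-1],0,6.5],[[0,0,0],0,6.5],[[0,0,0],0,6.5]]}}

```text
clock: 24.0
position: [0.4332, 0.1057, 0.1333]
ee_rot: [1.0, 0.009, 0.01, -0.002]
ft_force: [-0.4, -0.2, 0.0]
grip_width: 0.762
```

```bash
python3 go.py cap:.13 cap:.008
```

```text
t 24.0 p [0.4332 0.1057 0.1333] yaw 0.017 zax [ 0.019  0.005 -1.   ] w 64.8 F [-0.4 -0.2  0. ]
cap:.13 tool cm [19.96  0.79  0.71]
cap:.008 tool cm [19.73  0.85 12.91]
```

{"method": "servo_tool", "body": {"deltas": [[[1,0,0],0,6.5],[[2.2,0.1,0],0,6.5],[[3,0.1,0],0,6.5],[[3,0.1,0],0,6.5],[[3,0.1,0],0,6.5],[[2.6,0.1,0],0,6.5],[[1.8,0.1,0.2],0,6.5],[[1,0.1,1],0,6.5],[[0.5,0,1.5],0,6.5],[[0.2,0,1.5],0,6.5],[[0,0,0.6],0,6.5],[[0,0,0],0,6.5]]}}

```text
clock: 25.0
position: [0.6298, 0.1003, 0.0741]
ee_rot: [1.0, 0.012, 0.006, 0.001]
ft_force: [-0.9, -0.8, -0.5]
grip_width: 0.762
```

```bash
python3 go.py cap:.008; python3 - <<'E'
from h import *
im,d=snap('top','t4'); w=world('top',d)
s=w.reshape(-1,3); s=s[(abs(s[:,0]-.432)<.04)&(abs(s[:,1]-.106)<.04)&(s[:,2]>.068)&(s[:,2]<.079)]
print(len(s),s.mean(0).round(4),np.median(s[:,2]),cv2.minEnclosingCircle(s[:,:2].astype(np.float32)))
E
```

```text
t 25.0 p [0.6298 0.1003 0.0741] yaw 0.025 zax [ 0.013 -0.002 -1.   ] w 64.8 F [-0.9 -0.8 -0.5]
cap:.008 tool cm [ 0.23 -0.1   6.61]
237 [0.4319 0.102  0.0743] 0.0743681571091423 ((0.43229880928993225, 0.10521003603935242), 0.018858782947063446)
```

{"method": "servo_tool", "body": {"deltas": [[[0.1,0,0.6],0,6.5],[[0.1,0,1.2],0,6.5],[[0,0,1.5],0,6.5],[[0,0,1.4],0,6.5],[[0,0,0.9],0,6.5],[[0,0,0.3],0,6.5],[[0,0,0],0,6.5],[[0,0,0],0,6.5]]}}

```text
clock: 25.72
position: [0.6338, 0.1011, 0.0128]
ee_rot: [1.0, 0.013, 0.008, 0.0]
ft_force: [-0.6, 0.3, -0.7]
grip_width: 0.763
```

```bash
python3 go.py cap:.008
```

```text
t 25.72 p [0.6338 0.1011 0.0128] yaw 0.026 zax [ 0.016 -0.    -1.   ] w 64.9 F [-0.6  0.3 -0.7]
cap:.008 tool cm [-0.08 -0.01  0.48]
```

{"method": "servo_tool", "body": {"deltas": [[[0,0,0.4],0,6.5],[[0,0,0.1],0,6.5],[[0,0,0],0,0],[[0,0,0],0,0],[[0,0,0],0,0],[[0,0,0],0,0],[[0,0,0],0,0],[[0,0,0],0,0],[[0,0,0],0,0],[[0,0,0],0,0],[[0,0,0],0,0]], "force": 40}}

```text
clock: 26.63
position: [0.6351, 0.1015, 0.0097]
ee_rot: [1.0, 0.013, 0.01, -0.0]
ft_force: [0.3, -0.4, -1.2]
grip_width: 0.356
```

```bash
python3 go.py spin:.13
```

```text
t 26.63 p [0.6351 0.1015 0.0097] yaw 0.026 zax [ 0.019  0.001 -1.   ] w 30.3 F [ 0.3 -0.4 -1.2]
spin:.13 tool cm [-20.03  -0.94 -12.42]
```

{"method": "servo_tool", "body": {"deltas": [[[0,0,-0.5],0,0],[[0,0,-2],0,0],[[0,0,-3],0,0],[[0,0,-3],0,0],[[-0.8,0,-2.5],0,0],[[-2,-0.1,-1.2],0,0],[[-3,-0.1,0],0,0],[[-3,-0.1,0],0,0],[[-3,-0.1,0],0,0],[[-2.8,-0.1,0],0,0],[[-2,-0.1,0],0,0],[[-1.2,-0.1,0],0,0]], "force": 60}}

```text
clock: 27.63
position: [0.4491, 0.1018, 0.1358]
ee_rot: [1.0, 0.012, 0.011, -0.0]
ft_force: [1.2, -0.3, -0.6]
grip_width: 0.351
```

```bash
python3 go.py spin:.12
```

```text
t 27.63 p [0.4491 0.1018 0.1358] yaw 0.023 zax [ 0.021  0.001 -1.   ] w 29.8 F [ 1.2 -0.3 -0.6]
spin:.12 tool cm [-1.7  -0.41  1.55]
```

{"method": "servo_tool", "body": {"deltas": [[[-0.6,-0.1,0.2],0,0],[[-0.5,-0.1,0.4],0,0],[[-0.3,0,0.6],0,0],[[-0.1,0,0.5],0,0],[[0,0,0],0,0],[[0,0,0],0,0],[[0,0,0],0,0]]}}

```text
clock: 28.22
position: [0.4335, 0.1033, 0.1174]
ee_rot: [1.0, 0.011, 0.011, -0.001]
ft_force: [-0.9, -0.7, -0.8]
grip_width: 0.346
```

```bash
python3 go.py spin:.084
```

```text
t 28.22 p [0.4335 0.1033 0.1174] yaw 0.022 zax [ 0.022  0.003 -1.   ] w 29.4 F [-0.9 -0.7 -0.8]
spin:.084 tool cm [-0.19 -0.22  3.34]
```

{"method": "servo_tool", "body": {"deltas": [[[-0.1,-0.2,0.2],0,0],[[0,0,0.4],0,0],[[0,0,0.6],0,0],[[0,0,0.5],0,0],[[0,0,0.1],0,0],[[0,0,0],0,0],[[0,0,0],0,0]]}}

```text
clock: 28.8
position: [0.4338, 0.1051, 0.0971]
ee_rot: [1.0, 0.011, 0.011, -0.0]
ft_force: [-0.2, -0.2, -0.4]
grip_width: 0.35
```

```bash
python3 go.py spin:.084
```

```text
t 28.8 p [0.4338 0.1051 0.0971] yaw 0.022 zax [ 0.022  0.001 -1.   ] w 29.8 F [-0.2 -0.2 -0.4]
spin:.084 tool cm [-0.18 -0.04  1.3 ]
```

{"method": "servo_tool", "body": {"deltas": [[[-0.05,0,0.3],0,0],[[0,0,0.4],0,0],[[0,0,0.3],0,0],[[0,0,0.1],0,0],[[0,0,0],0,0],[[0,0,0],0,0]]}}

```text
clock: 29.3
position: [0.4336, 0.1052, 0.0851]
ee_rot: [1.0, 0.011, 0.011, -0.001]
ft_force: [-0.1, 0.5, -1.6]
grip_width: 0.347
```

```bash
python3 go.py spin:.084
```

```text
t 29.3 p [0.4336 0.1052 0.0851] yaw 0.021 zax [ 0.022  0.001 -1.   ] w 29.5 F [-0.1  0.5 -1.6]
spin:.084 tool cm [-0.14 -0.03  0.11]
```

{"method": "servo_tool", "body": {"deltas": [[[0,0,0.1],0,0],[[0,0,0],0,6.5],[[0,0,0],0,6.5],[[0,0,0],0,6.5],[[0,0,0],0,6.5],[[0,0,0],0,6.5],[[0,0,-1],0,6.5],[[0,0,-2],0,6.5],[[0,0,-1.5],0,6.5],[[0,0,-0.5],0,8],[[0,0,0],0,8],[[0,0,0],0,8]]}}

```text
clock: 30.3
position: [0.4332, 0.105, 0.139]
ee_rot: [1.0, 0.01, 0.012, -0.001]
ft_force: [0.5, -0.2, -0.8]
grip_width: 0.939
```

```bash
python3 go.py thin:.13
```

```text
t 30.3 p [0.4332 0.105  0.139 ] yaw 0.021 zax [ 0.025  0.002 -1.   ] w 79.8 F [ 0.5 -0.2 -0.8]
thin:.13 tool cm [ 0.38 35.88  0.86]
```

{"method": "servo_tool", "body": {"deltas": [[[0,1,-0.2],0,8],[[0,2.4,0],0,8],[[0.1,3.5,0],0,8],[[0.1,3.7,0],0,8],[[0.1,3.7,0],0,8],[[0.1,3.7,0],0,8],[[0.1,3.7,0],0,8],[[0,3.7,0],0,8],[[0,3.5,0],0,8],[[0,2.8,0],0,8],[[0,1.6,0.2],0,8],[[0,0.6,0.5],0,8]]}}

```text
clock: 31.3
position: [0.439, -0.2558, 0.1303]
ee_rot: [1.0, 0.013, 0.01, 0.002]
ft_force: [-0.2, 0.8, 0.6]
grip_width: 0.935
```

```bash
python3 go.py thin:.05; python3 - <<'E'
from h import *
im,d=snap('top','t5'); w=world('top',d)
s=w.reshape(-1,3); s=s[(abs(s[:,0]-.432)<.04)&(abs(s[:,1]-.106)<.04)&(s[:,2]>.08)&(s[:,2]<.12)]
print(len(s),s.mean(0).round(4),np.median(s[:,2]),cv2.minEnclosingCircle(s[:,:2].astype(np.float32)))
E
```

```text
t 31.3 p [ 0.439  -0.2558  0.1303] yaw 0.026 zax [ 0.021 -0.003 -1.   ] w 79.4 F [-0.2  0.8  0.6]
thin:.05 tool cm [ 0.42 -0.24  8.04]
291 [0.4322 0.1034 0.0988] 0.09998210416690026 ((0.43267789483070374, 0.10432164371013641), 0.01623690500855446)
```

{"method": "servo_tool", "body": {"deltas": [[[0,0,0.6],0,8],[[0.1,0,1.5],0,8],[[0.1,0,2],0,8],[[0,0,2],0,8],[[0,0,1.2],0,8],[[0,0,0.4],0,8],[[0,0,0],0,8],[[0,0,0],0,8]]}}

```text
clock: 32.02
position: [0.4376, -0.2543, 0.0454]
ee_rot: [1.0, 0.013, 0.006, 0.001]
ft_force: [-0.4, -0.9, 0.1]
grip_width: 0.934
```

```bash
python3 go.py thin:.002
```

```text
t 32.02 p [ 0.4376 -0.2543  0.0454] yaw 0.026 zax [ 0.013 -0.002 -1.   ] w 79.4 F [-0.4 -0.9  0.1]
thin:.002 tool cm [ 0.65 -0.06  4.35]
```

{"method": "servo_tool", "body": {"deltas": [[[0.3,0,0.4],0,8],[[0.3,0,0.8],0,8],[[0.1,0,0.8],0,8],[[0,0,0.6],0,8],[[0,0,0.2],0,8],[[0,0,0],0,8],[[0,0,0],0,8]]}}

```text
clock: 32.6
position: [0.4477, -0.2537, 0.0165]
ee_rot: [1.0, 0.014, 0.008, 0.001]
ft_force: [0.6, -0.5, 0.8]
grip_width: 0.937
```

```bash
python3 go.py thin:.002
```

```text
t 32.6 p [ 0.4477 -0.2537  0.0165] yaw 0.028 zax [ 0.017 -0.002 -1.   ] w 79.7 F [ 0.6 -0.5  0.8]
thin:.002 tool cm [-0.32 -0.02  1.45]
```

{"method": "servo_tool", "body": {"deltas": [[[-0.1,0,0.4],0,8],[[-0.1,0,0.6],0,8],[[0,0,0.3],0,8],[[0,0,0],0,8],[[0,0,0],0,0],[[0,0,0],0,0],[[0,0,0],0,0],[[0,0,0],0,0],[[0,0,0],0,0],[[0,0,0],0,0],[[0,0,0],0,0],[[0,0,0],0,0]], "force": 40}}

```text
clock: 33.6
position: [0.4461, -0.2542, 0.0034]
ee_rot: [1.0, 0.013, 0.009, 0.001]
ft_force: [0.4, 0.3, -1.1]
grip_width: 0.56
```

```bash
python3 go.py rest:.08
```

```text
t 33.6 p [ 0.4461 -0.2542  0.0034] yaw 0.027 zax [ 0.018 -0.002 -1.   ] w 47.6 F [ 0.4  0.3 -1.1]
rest:.08 tool cm [ -1.44 -16.91  -7.73]
```

{"method": "servo_tool", "body": {"deltas": [[[0,0,-0.5],0,0],[[0,0,-2],0,0],[[0,0,-2.5],0,0],[[0,-0.6,-2],0,0],[[-0.1,-1.6,-1],0,0],[[-0.2,-2.6,0],0,0],[[-0.2,-3,0],0,0],[[-0.2,-3,0],0,0],[[-0.2,-2.6,0],0,0],[[-0.2,-1.8,0],0,0],[[-0.1,-1,0],0,0],[[0,-0.4,0],0,0]], "force": 60}}

```text
clock: 34.6
position: [0.4267, -0.0848, 0.0887]
ee_rot: [1.0, 0.01, 0.01, 0.001]
ft_force: [-0.0, -0.3, -0.8]
grip_width: 0.546
```

```bash
python3 go.py rest:.02
```

```text
t 34.6 p [ 0.4267 -0.0848  0.0887] yaw 0.02 zax [ 0.019 -0.002 -1.   ] w 46.4 F [-0.  -0.3 -0.8]
rest:.02 tool cm [-0.23  0.05  6.87]
```

Underside clears the peg tip (z 44 mm); settle, then come to TCP z ≈ 0.055.

{"method": "servo_tool", "body": {"deltas": [[[0,0,0],0,0],[[0,0,0.5],0,0],[[0,0,1],0,0],[[0,0,1],0,0],[[0,0,0.5],0,0],[[0,0,0],0,0],[[0,0,0],0,0]]}}

```text
clock: 35.18
position: [0.4281, -0.0894, 0.0575]
ee_rot: [1.0, 0.007, 0.011, 0.002]
ft_force: [-0.3, 0.2, -0.2]
grip_width: 0.547
```

```bash
python3 go.py rest:.016
```

```text
t 35.18 p [ 0.4281 -0.0894  0.0575] yaw 0.015 zax [ 0.021 -0.003 -1.   ] w 46.5 F [-0.3  0.2 -0.2]
rest:.016 tool cm [-0.32 -0.41  4.14]
```

{"method": "servo_tool", "body": {"deltas": [[[-0.1,-0.2,0],0,0],[[-0.1,-0.15,0],0,0],[[0,0,0.3],0,0],[[0,0,0.6],0,0],[[0,0,0.5],0,0],[[0,0,0.1],0,0],[[0,0,0],0,0],[[0,0,0],0,0]]}}

```text
clock: 35.85
position: [0.4268, -0.0865, 0.0418]
ee_rot: [1.0, 0.007, 0.011, 0.002]
ft_force: [0.3, -0.6, -0.8]
grip_width: 0.549
```

```bash
python3 go.py rest:.016
```

```text
t 35.85 p [ 0.4268 -0.0865  0.0418] yaw 0.013 zax [ 0.023 -0.003 -1.   ] w 46.7 F [ 0.3 -0.6 -0.8]
rest:.016 tool cm [-0.17 -0.11  2.58]
```

{"method": "servo_tool", "body": {"deltas": [[[-0.05,0,0.4],0,0],[[0,0,0.7],0,0],[[0,0,0.7],0,0],[[0,0,0.4],0,0],[[0,0,0.1],0,0],[[0,0,0],0,0],[[0,0,0],0,0]]}}

```text
clock: 36.43
position: [0.4269, -0.0867, 0.0163]
ee_rot: [1.0, 0.007, 0.011, 0.002]
ft_force: [-0.0, 0.0, -0.3]
grip_width: 0.547
```

```bash
python3 go.py rest:.016
```

```text
t 36.43 p [ 0.4269 -0.0867  0.0163] yaw 0.013 zax [ 0.022 -0.004 -1.   ] w 46.5 F [-0.   0.  -0.3]
rest:.016 tool cm [-0.11 -0.12  0.03]
```

Release, rise and back off from the scene.

{"method": "servo_tool", "body": {"deltas": [[[0,0,0],0,8],[[0,0,0],0,8],[[0,0,0],0,8],[[0,0,0],0,8],[[0,0,0],0,8],[[0,0,-1],0,8],[[0,0,-2],0,8],[[0,0,-3],0,8],[[0,1.5,-3],0,8],[[0,3,-2],0,8],[[0,3,-1],0,8],[[0,2,0],0,8]]}}

```text
clock: 37.43
position: [0.4255, -0.1813, 0.1429]
ee_rot: [1.0, 0.01, 0.012, 0.002]
ft_force: [0.1, 0.2, -0.7]
grip_width: 0.934
```

{"method": "servo_tool", "body": {"deltas": [[[0,1.5,0],0,8],[[0,0.5,0],0,8],[[0,0,0],0,8],[[0,0,0],0,8],[[0,0,0],0,8]]}}

```text
clock: 37.85
position: [0.4261, -0.207, 0.1451]
ee_rot: [1.0, 0.007, 0.014, 0.002]
ft_force: [-0.6, -0.1, 0.2]
grip_width: 0.936
```

```bash
python3 go.py; python3 - <<'E'
from h import *
im,d=snap('top','t6'); w=world('top',d); im2,_=snap('scene','s6'); S=w.reshape(-1,3)
for n,c,zl,zh in [('cap',(.432,.106),.09,.11),('narrow',(.432,.106),.068,.08),('thick',(.432,.106),.05,.068),('thin',(.4257,-.0855),.019,.032)]:
    s=S[(abs(S[:,0]-c[0])<.045)&(abs(S[:,1]-c[1])<.045)&(S[:,2]>zl)&(S[:,2]<zh)]
    print(n,len(s),np.median(s[:,2]).round(4),s.std(0)[2].round(4),np.round(cv2.minEnclosingCircle(s[:,:2].astype(np.float32))[0],4))
for n,u,v in [('bench',192,215),]:
    s=pts(w,u,v,21,.014,.026); print(n,s[:,:2].mean(0).round(4))
a=cv2.resize(im[140:310,110:450],(680,340)); cv2.imwrite('pics/t6c.png',a)
cv2.imwrite('pics/s6c.png',cv2.resize(im2[130:270,190:480],(800,386),interpolation=cv2.INTER_CUBIC))
i0=cv2.imread('pics/top0.png'); print('screwdriver diff',cv2.absdiff(i0,im)[225:305,110:158].max())
E
```

```text
t 37.85 p [ 0.4261 -0.207   0.1451] yaw 0.014 zax [ 0.028 -0.004 -1.   ] w 79.5 F [-0.6 -0.1  0.2]
cap 266 0.1003 0.0018 [0.4327 0.1049]
narrow 63 0.0737 0.0023 [0.4322 0.1052]
thick 614 0.0603 0.0018 [0.4331 0.1052]
thin 487 0.0265 0.0018 [ 0.4258 -0.0871]
bench [0.5378 0.1817]
screwdriver diff 28
```

View pics/t6c.png

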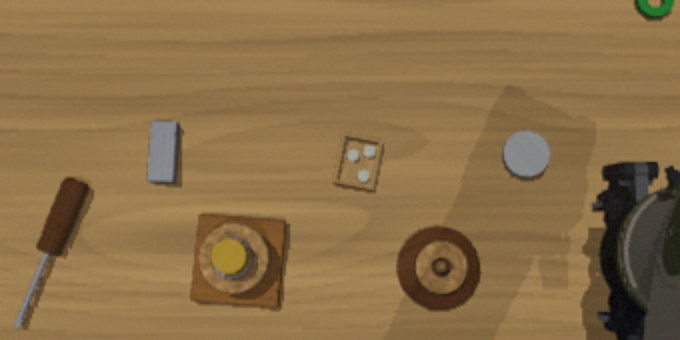

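View pics/s6c.png

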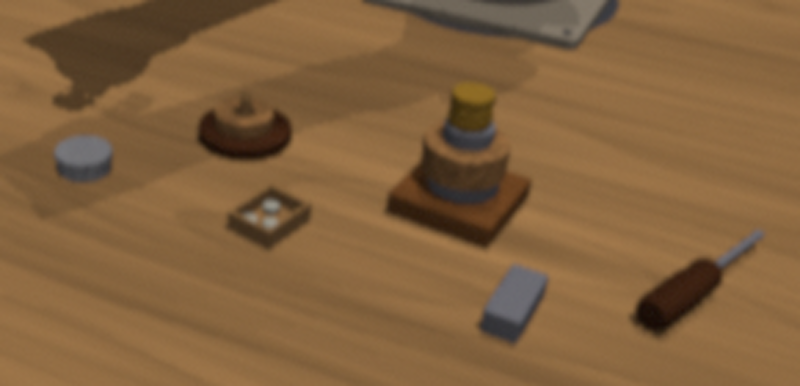

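The spindle stack stands straight (cap at about (470,100) in the scene crop) and the thin wheel lies flat on its foot (245,120). The bench block and screwdriver haven't moved, so I'm handing in.

```bash
python3 -c "
from workcell import order; print(order.hand_in())"
```

```text
the job is handed in; nothing more can be done
None
```

I made up the spindle with the wide flange, thick wheel, narrow flange and cap, in that order. I put the thin wheel away on the storage peg, then handed the job in at about 38 s on the robot's clock. Hand-in gave no verdict.

**Heights:** the measured top faces were 34, 60, 74 and 100 mm above the bench on the spindle, and 26.5 mm for the thin wheel on the peg. All are within 1 mm of the seated values. The wide flange was last measured before the thick wheel covered it.

**Centring:** every part whose rim I could measure was within about 2 mm of its axis. The wide flange's rim did not measure cleanly because the fit picked up other points. Its points averaged within 1 mm of the axis, and it looks centred in the final picture.

**Left in place:** the bench block had moved by less than 0.5 mm. The screwdriver looks unmoved in the final picture, though I did not measure its position. The green ring was not touched. The gripper was open and clear of everything at the end.

No check failed. I judged levelness only from the heights and pictures, and did not measure the tilt angles.

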